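Garlic in the grill pan, handle drawn out

ROBOT

A 7-joint arm with a two-finger parallel gripper is mounted at the origin on a cart in front of the work surface, level with it; the furniture and walls round the work are solid. World frame = base frame: x ahead of the robot, y to its left, z up, the work surface at z = 0. Lengths are in m, angles in rad, forces in N, time in s.
With the tool pointing down it reaches from about 0.4 to 0.85 m from the base axis. Payload 10.4 kg.
Tool frame: the origin (TCP) lies between the finger pads; the fingertips stand 14 mm ahead of it and the grasp point (between the pads) lies 5 mm behind it (r.finger_overhang is the z of the fingertips in the tool frame, in m); z points along the fingers, y is the line along which they close (so a half turn about z gives the same grasp; the last joint's range is limited). The gripper opens to 87 mm and grips with 3 to 60 N. Pads are 19 mm wide; open, the fingers measure 117 mm over their backs; the gripper's body (75 mm by 190 mm) begins 51 mm behind the grasp point.
Start: joints at [1.148, 0.332, -0.065, 1.46, 0.022, 1.35, -0.088], TCP at [0.243, -0.576, 0.237] pointing down, gripper open.
Joint ranges: [-2.6, 2.6], [-0.5, 2.12], [-1.47, 1.34], [0.16, 2.42], [-1.27, 4.41], [0.06, 2.06], [-2.6, 2.6]. Speed limits (rad/s): [2.22, 2.22, 2.79, 2.79, 3.14, 3.14, 3.14].

INTERFACE

Orientations are given as a unit quaternion [x, y, z, w].
In Python, from bench import r, optics gives the robot as it stands.
- The arm moves only by the shell command python3 -m pendant 'ROWS' [FORCE]. ROWS is JSON, a list of rows, each a list of 7 numbers: the closure, from -1 (fully open) to 1 (shut), then the shift along the tool's x, y, z scaled (see below), then the turn, a rotation vector about the tool's x, y, z scaled (see below). In form: [[grip, x, y, z, rx, ry, rz], ...]. A call has 1 to 8 rows; each row is the pose to reach, as a shift and turn from the pose commanded when the call began, along the tool's axes at that moment; what a row does not reach only later rows make up. The controller multiplies each number of a shift by 0.3 m and each number of a turn by 120 degrees. A row lasts 1/8 s, in which the tool goes at most 62.5 mm and 10.7 degrees, less where a joint would pass 70% of its speed; a pose out of reach is approached as far as the arm can. A call with a number of a shift or a turn outside -1 to 1 is refused whole. A call with a gripper value outside its range is refused whole. The fingers move at their own pace and stop on an object; FORCE is the grip in N (left out, the last holds). Time passes only in rows, so rows that repeat a pose let the fingers close. It gives the time, the measured TCP pose, the force, the opening and the grip force at its end, in the units of the state.
- r.read_state(): the state, without advancing time (a new reading comes with each control period).
- optics.camera(name): name is "scene" or "top" or "wrist"; returns a dict with "pixels" (480x640x3 uint8, red, green, blue), "vfov" (degrees; the focal length in pixels is half the picture's height over the tangent of half this angle, whatever the lens; pixels are square), "cx", "cy" (the principal point, pixels), "rvec" (rotation vector, rad) and "tvec" (3), from world to camera coordinates, as OpenCV has them. Camera axes: x right, y down, z forward; pixel columns grow to the right and rows downward; lengths in m; the calibration is good to about 2 mm. A picture is of the moment at which its call begins. There is no depth.
- r.close_job(): hands the job in; it is judged then, once.
The state is a dict: "time": time; "joint_positions": joint angles; "joint_vel": joint speeds; "joint_torque": joint torques, N m; "ee_pos": TCP position; "eef_rot": TCP orientation; "ft_force": force on the tool from outside, world axes, zero at the start; "torque": the same for the moment, N m; "width": finger opening in m; "grip_force": force on a finger pad.
Only numpy, scipy, OpenCV 4.12 (cv2) and the standard library are available. Lean on these libraries where they do the work, as an engineer would, in place of code of your own. Each camera call takes 0.05 s, during which the arm holds its last target. There are 200 camera calls.

TASK

Get the grill pan ready for the barbecue: spread its heap of four garlic bulbs into one even layer, every bulb sitting on the pan's floor with at least two fingers' width (2 cm or more) of clear space to each of the others. Only then squeeze the release button in the side of the handle grip and, keeping it squeezed, draw the handle out past its first stop to its second stop, fully extended. Leave the pan standing where it is (not dragged along), disturb nothing else on the worktop, and finish still gripping the extended handle: do not let go.

Things in the scene. Friction and masses are not known exactly. Their poses are not given: they have to be found in the camera images.
- pan: Square sheet-steel grill pan, 281 x 281 mm over the rim (44 mm high), about 2 kg, standing loose on four short feet: it slides at roughly 10 to 18 N. Origin: centre of its underside on the worktop; z up. From the middle of its -y side a 12 mm wide notched steel bar, fixed to the pan, runs along the pan's -y axis 46 mm above the worktop; over it slides the black grip.
- pan_floor (a point): Centre of the pan's inside floor (256 x 256 mm, punched with small holes), 14 mm above the worktop; axes as the pan's. Low walls flare outward to the rim, 30 mm above this floor.
- grip (a joint): How far the grip is drawn out along the bar (m): 0 = pushed home, its front end 20 mm from the pan's side; first stop 0.055; second stop and end of travel 0.110. A spring tongue locks it at 0 and snaps in at each stop unless the button is kept pressed while pulling; then it slides with 2 to 3 N of drag.
- button_point (a point): On the grip, at the button: midway between button face and far side, on the handle's centre line height, 45 mm behind the grip's front end (steel ferrule). Moves with the grip; axes as the pan's. The black grip is 30 mm wide (pan's x), 26 high, 175 long; the ribbed grey button, 32 long and 15 high, stands 7 mm proud of its -x side.
- button (a joint): Travel of the button (m): 0 = out, 0.006 = fully in; the lock is free from about 0.004. Pinch it between the fingers, one on the button and one on the grip's far side (37 mm over both), centred within about 10 mm along the handle; about 7 N presses it home. Gripped anywhere else, the handle stays locked.
- bulb_0_mid (a point): Middle of a garlic bulb, about 60 mm across and 59 mm high (a round body up to 40 mm, then a neck that narrows to 17 mm), 40 g, flat base 43 mm across on which it stands steadily and slides; this point lies 25 mm above its base, where it is about widest, and z is its own axis. Starts on the pan's floor, touching or nearly touching two other bulbs.
- bulb_1_mid (a point): Middle of a garlic bulb, about 60 mm across and 59 mm high (a round body up to 40 mm, then a neck that narrows to 17 mm), 40 g, flat base 43 mm across on which it stands steadily and slides; this point lies 25 mm above its base, where it is about widest, and z is its own axis. Starts on the pan's floor, touching or nearly touching two other bulbs.
- bulb_2_mid (a point): Middle of a garlic bulb, about 60 mm across and 59 mm high (a round body up to 40 mm, then a neck that narrows to 17 mm), 40 g, flat base 43 mm across on which it stands steadily and slides; this point lies 25 mm above its base, where it is about widest, and z is its own axis. Starts on the pan's floor, touching or nearly touching two other bulbs.
- bulb_3_mid (a point): Middle of a garlic bulb, about 60 mm across and 59 mm high (a round body up to 40 mm, then a neck that narrows to 17 mm), 40 g, flat base 43 mm across on which it stands steadily and slides; this point lies 25 mm above its base, where it is about widest, and z is its own axis. Starts on top of the other three.
- oil_bottle: Bystander: dark glass bottle, 61 x 62 x 267 mm, standing behind; origin at the centre of its base.
- salt_shaker: Bystander: small salt shaker, 44 mm across, 90 mm high, standing behind; origin at the centre of its base.
- lemon: Bystander: lemon, 78 x 55 x 56 mm, lying to the left of the pan; origin at the middle of its underside as it lay.
Mind the look-alikes: they are no part of the job. Leave any green or turquoise look-alike of the part that bears bulb_3_mid alone.

How it is judged:
By the outcome, as a careful person would: the job done as asked, in the order asked, and still so for the second after the job is handed in, while the arm keeps its last pose, push and grip.
It also fails if it takes over 67 s, if anything falls off the work surface, if the arm or the gripper's body presses on something with over 40 N, if the wrist force passes 120 N, or if a joint passes its speed limit or range.

## Working session

There is one attempt and no reset: what is moved stays moved. The work goes in short steps, Python scripts to look and compute and a shell command to move; the robot and the scene stay as the last step left them, time stands still between calls to the robot, and variables do not carry over. Pictures are saved under pics/ and viewed, at most 10 in all, crops included, and the job is handed in when it is done.

```bash
ls; mkdir -p pics; python3 - <<'E'
from bench import r, optics
import cv2
for n in ("top","scene"):
    c=optics.camera(n); cv2.imwrite(f"pics/{n}0.png",c["pixels"][:,:,::-1])
    print(n,c["vfov"],c["cx"],c["cy"],c["rvec"],c["tvec"])
s=r.read_state();print(s["time"],s["ee_pos"],s["eef_rot"],s["width"],r.finger_overhang)
E
```

```text
pics
top 57.85431160170667 326.51149895698796 240.40195702632906 [ 2.11396423 -2.12328269  0.19746182] [0.14223558 0.60705552 0.8698848 ]
scene 45.42101039818773 324.885181246427 231.3117859246502 [ 0.77590079 -2.69463089  0.93237326] [0.60379664 0.20425481 1.12638388]
0.1 [ 0.24317237 -0.57538596  0.23582067] [ 9.80077991e-01  1.98611935e-01 -1.46857386e-04 -6.38953985e-04] 0.08669555669964936 0.014
```

View pics/top0.png

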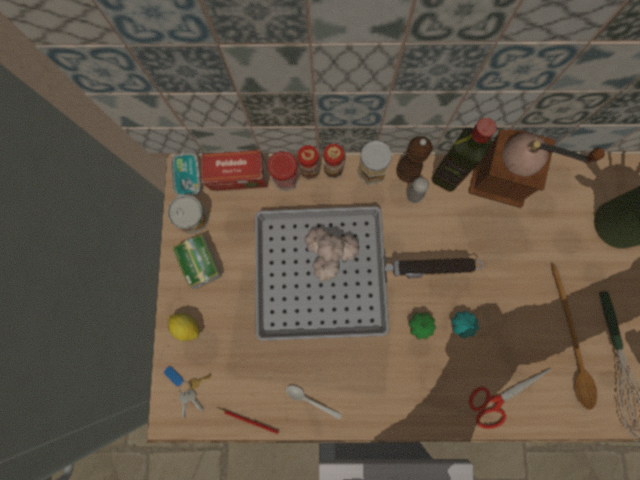

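View pics/scene0.png

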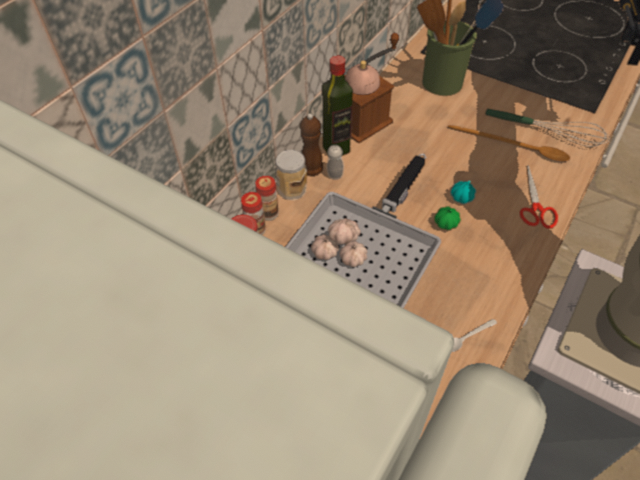

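The top view shows the pan centred near (320,272), the white heap near (330,250), and the handle running right from (390,267) to (475,266). The bulb candidates are the white heap (330,250), the green bulb (422,325) and the turquoise bulb (464,323). I choose the white heap and will check it in a close crop.

```bash
cat > h.py <<'E'
from bench import r, optics
import cv2, numpy as np
from scipy.spatial.transform import Rotation as R
def cam(n):
    c=optics.camera(n); c["f"]=240/np.tan(np.radians(c["vfov"]/2))
    c["R"]=R.from_rotvec(c["rvec"]).as_matrix(); c["o"]=-c["R"].T@np.array(c["tvec"]); return c
def ray(c,u,v):
    d=c["R"].T@np.array([(u-c["cx"])/c["f"],(v-c["cy"])/c["f"],1]); return c["o"],d/np.linalg.norm(d)
def onz(c,u,v,z):
    o,d=ray(c,u,v); return o+d*(z-o[2])/d[2]
def proj(c,p):
    q=c["R"]@np.array(p)+np.array(c["tvec"]); return c["f"]*q[:2]/q[2]+[c["cx"],c["cy"]]
def tri(c1,p1,c2,p2):
    o1,d1=ray(c1,*p1);o2,d2=ray(c2,*p2)
    s=np.linalg.lstsq(np.c_[d1,-d2],o2-o1,rcond=None)[0]
    a,b=o1+s[0]*d1,o2+s[1]*d2; return (a+b)/2,np.linalg.norm(a-b)
E
python3 - <<'E'
from h import *
t=cam("top"); s=cam("scene")
print(t["o"],s["o"])
a=t["pixels"][195:350,245:495]; a=cv2.resize(a,None,fx=3.2,fy=3.2,interpolation=cv2.INTER_CUBIC)[:,:,::-1]
cv2.imwrite("pics/tc.png",a); print(a.shape)
b=s["pixels"][140:320,280:480]; b=cv2.resize(b,None,fx=3.3,fy=3.3,interpolation=cv2.INTER_CUBIC)[:,:,::-1]
cv2.imwrite("pics/sc.png",b); print(b.shape)
for u,v in [(258,210),(382,208),(386,334),(259,337)]: print(onz(t,u,v,.044).round(3))
for u,v in [(396,268),(476,265)]: print(onz(t,u,v,.059).round(3))
E
```

```text
[0.43120911 0.13499705 0.9701966 ] [0.22030725 0.77360866 1.01391588]
(496, 800, 3)
(594, 660, 3)
[0.68  0.29  0.044]
[0.683 0.017 0.044]
[0.411 0.016 0.044]
[0.406 0.281 0.044]
[ 0.548 -0.007  0.059]
[ 0.553 -0.176  0.059]
```

View pics/tc.png

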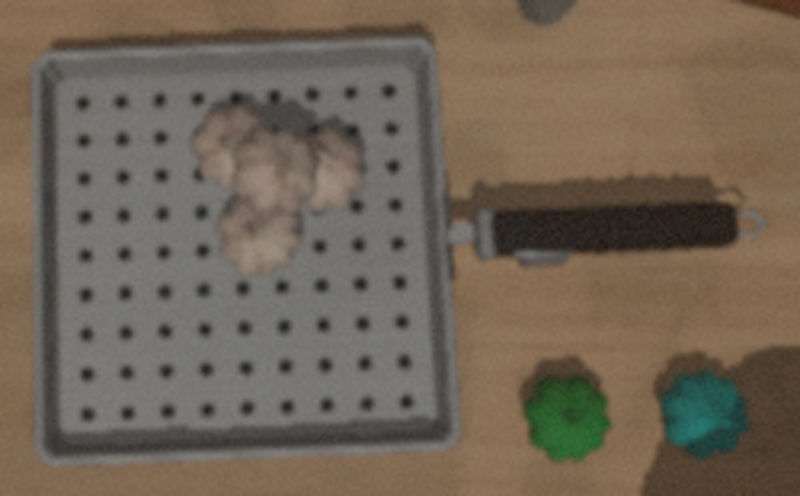

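View pics/sc.png

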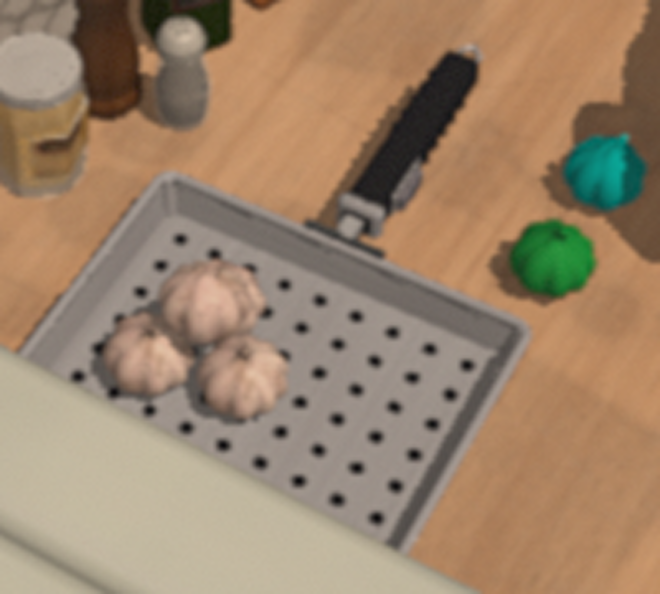

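The close crops confirm the choice. Three pale garlic bulbs sit on the floor at tc crop (238,143), (319,166) and (260,229), with the fourth on top near (272,168). The grey button faces the robot at (543,257), and the ferrule's front is at x≈478.

```bash
python3 - <<'E'
from h import *
t=cam("top"); s=cam("scene")
T=lambda x,y:(245+x/3.2,195+y/3.2); S=lambda x,y:(280+x/3.3,140+y/3.3)
for n,p in dict(A=(238,143),B=(319,166),C=(260,229)).items(): print(n,onz(t,*T(*p),.039).round(4))
print("top",tri(t,T(272,168),s,S(213,303)), [onz(t,*T(272,168),z).round(4) for z in(.1,.11)])
print("A s",onz(s,*S(146,356),.039).round(4),"C s",onz(s,*S(242,377),.039).round(4))
print("hole corners",[onz(t,*T(*p),.014).round(4) for p in((83,103),(389,91),(88,414),(406,402))])
print("ferrule",onz(t,*T(478,210),.058),onz(t,*T(480,258),.04), "btn",onz(t,*T(543,257),.046),"end",onz(t,*T(738,222),.059))
print("scene ferr top",onz(s,*S(362,207),.059), "btn", onz(s,*S(407,190),.046))
E
```

```text
A [0.6131 0.1552 0.039 ]
B [0.5969 0.1001 0.039 ]
C [0.5539 0.1404 0.039 ]
top (array([0.58582028, 0.13131547, 0.07722081]), np.float64(0.006430366540104576)) [array([0.5849, 0.1323, 0.1   ]), array([0.5832, 0.1323, 0.11  ])]
A s [0.6115 0.1644 0.039 ] C s [0.5509 0.1461 0.039 ]
hole corners [array([0.6473, 0.2651, 0.014 ]), array([0.6549, 0.0492, 0.014 ]), array([0.4319, 0.2573, 0.014 ]), array([0.439 , 0.0423, 0.014 ])]
ferrule [ 0.56344532 -0.00403453  0.058     ] [ 0.53355737 -0.00702894  0.04      ] btn [ 0.5333772  -0.04807074  0.046     ] end [ 0.55451007 -0.17492948  0.059     ]
scene ferr top [ 0.54726276 -0.00452296  0.059     ] btn [ 0.5329716  -0.04494757  0.046     ]
```

```bash
cat > go.py <<'E'
import sys
from h import *
# usage: go.py x y z phi_deg -> shift/turn numbers from measured pose
s=r.read_state(); q=R.from_quat(s["eef_rot"]); a=[float(v) for v in sys.argv[1:]]
m=q.as_matrix(); ph=np.degrees(np.arctan2(m[1,0],m[0,0]))
sh=m.T@(np.array(a[:3])-s["ee_pos"])
tgt=R.from_euler('z',a[3],degrees=True)*R.from_euler('x',180,degrees=True)
rv=(q.inv()*tgt).as_rotvec(degrees=True)
print("t",round(s["time"],2),"pos",s["ee_pos"].round(4) if hasattr(s["ee_pos"],'round') else s["ee_pos"],"phi",round(ph,1),"w",round(s["width"],4),"shift",(sh/.3).round(3),"turn",(rv/120).round(3))
E
python3 -m pendant '[[-1,0.97,-0.85,0,0,0,-0.167],[-1,0.97,-0.85,0,0,0,-0.167],[-1,0.97,-0.85,0,0,0,-0.167],[-1,0.97,-0.85,0,0,0,-0.167],[-1,0.97,-0.85,0,0,0,-0.167],[-1,0.97,-0.85,0,0,0,-0.167],[-1,0.97,-0.85,0,0,0,-0.167]]' 20
python3 go.py 0.586 0.132 0.16 43
```

```text
time: 1.18
ee_pos: [0.4138, -0.2236, 0.237]
eef_rot: [0.929, 0.369, 0.0, 0.0]
ft_force: [0.1, 0.5, 0.1]
width: 0.087
grip_force: 0.0
t 1.18 pos [ 0.4138 -0.2236  0.237 ] phi 43.3 w 0.087 shift [ 1.23  -0.469  0.257] turn [ 0.    -0.     0.003]
```

```bash
python3 -m pendant '[[-1,0.95,-0.36,0,0,0,0],[-1,0.95,-0.36,0,0,0,0],[-1,0.95,-0.36,0,0,0,0],[-1,0.95,-0.36,0,0,0,0],[-1,0.95,-0.36,0,0,0,0],[-1,0.95,-0.36,0,0,0,0]]'
python3 - <<'E'
from h import *
w=cam("wrist"); cv2.imwrite("pics/w1.png",w["pixels"][:,:,::-1])
print(w["o"])
for n,p in dict(A=(.6131,.1552,.073),B=(.597,.1,.073),C=(.554,.1404,.073),top=(.585,.132,.119)).items(): print(n,proj(w,p))
E
python3 go.py 0.586 0.132 0.16 43
```

```text
time: 1.92
ee_pos: [0.5478, 0.0496, 0.2362]
eef_rot: [0.93, 0.369, 0.0, -0.001]
ft_force: [-0.4, -0.2, 0.2]
width: 0.0867
grip_force: 0.0
[0.59647554 0.09374884 0.38372941]
A [272.02272443  53.67027175]
B [314.46021555 128.17383687]
C [232.50421359 133.21202785]
top [261.08013689 104.24349734]
t 1.98 pos [0.5474 0.0467 0.2361] phi 43.1 w 0.0868 shift [ 0.288 -0.119  0.254] turn [-0.     0.     0.001]
```

View pics/w1.png

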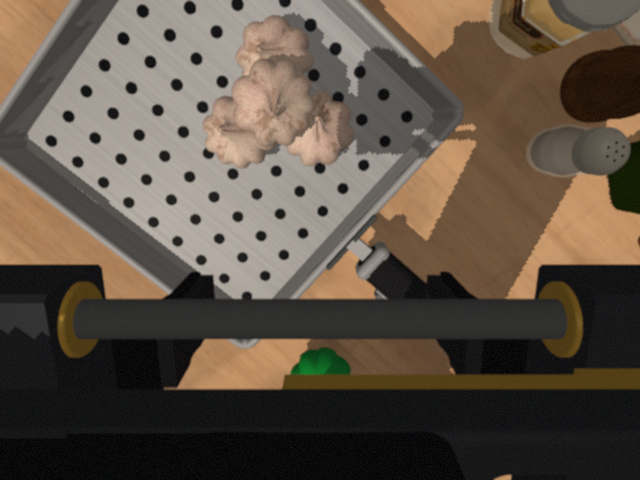

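The wrist view shows the top bulb's neck at (277,103). The lower bulbs sit behind it at (275,45), (325,135) and (235,140).

```bash
python3 - <<'E'
from h import *
w=cam("wrist"); t=cam("top")
print(tri(w,(274,101),t,(330,247.5)))
for z in (.08,.09,.1,.12): print(z,onz(w,274,101,z).round(4),onz(w,277,103,z).round(4))
# outer-edge based estimates of floor bulbs
for z in(.039,): print("A",onz(w,275,46,z),"B",onz(w,325,133,z),"C",onz(w,233,137,z))
E
```

```text
(array([0.59086358, 0.13174368, 0.06456313]), np.float64(0.0011177751208564044))
0.08 [0.5908 0.1293 0.08  ] [0.5913 0.1269 0.08  ]
0.09 [0.591  0.1281 0.09  ] [0.5914 0.1258 0.09  ]
0.1 [0.5912 0.1268 0.1   ] [0.5916 0.1246 0.1   ]
0.12 [0.5916 0.1243 0.12  ] [0.5919 0.1222 0.12  ]
A [0.62036338 0.16045842 0.039     ] B [0.5997596  0.08872961 0.039     ] C [0.54723744 0.14012649 0.039     ]
```

```bash
python3 go.py 0.588 0.130 0.082 43;  python3 -m pendant '[[-1,0.286,-0.126,0.12,0,0,0],[-1,0.286,-0.126,0.25,0,0,0],[-1,0.286,-0.126,0.25,0,0,0],[-1,0.286,-0.126,0.4,0,0,0],[-1,0.286,-0.126,0.51,0,0,0],[-1,0.286,-0.126,0.51,0,0,0]]'; python3 go.py 0.588 0.130 0.082 43
```

```text
t 2.08 pos [0.5471 0.0441 0.2362] phi 42.9 w 0.0871 shift [ 0.295 -0.117  0.514] turn [ 0.     0.    -0.001]
time: 2.82
ee_pos: [0.5835, 0.129, 0.0826]
eef_rot: [0.931, 0.365, -0.002, 0.0]
ft_force: [0.2, -0.2, 0.5]
width: 0.0869
grip_force: 0.0
t 2.83 pos [0.5835 0.129  0.0826] phi 42.8 w 0.0869 shift [0.013 0.008 0.002] turn [-0.     0.001 -0.002]
```

```bash
python3 -m pendant '[[-1,0.015,0.008,0.002,0,0,0],[1,0.015,0.008,0.002,0,0,0],[1,0.015,0.008,0.002,0,0,0],[1,0.015,0.008,0.002,0,0,0],[1,0.015,0.008,0.002,0,0,0],[1,0.015,0.008,0.002,0,0,0]]' 12; python3 -m pendant '[[1,0,0,-0.1,0,0,0],[1,0,0,-0.2,0,0,0],[1,0,0,-0.2,0,0,0]]' ; python3 go.py 0.475 0.083 0.14 43
```

```text
time: 3.58
ee_pos: [0.5895, 0.1334, 0.0834]
eef_rot: [0.931, 0.366, 0.001, 0.0]
ft_force: [1.2, 1.0, 2.3]
width: 0.0557
grip_force: 13.4
time: 3.95
ee_pos: [0.59, 0.1336, 0.1449]
eef_rot: [0.931, 0.366, 0.002, 0.0]
ft_force: [-1.2, -0.1, -1.3]
width: 0.0556
grip_force: 12.0
t 3.95 pos [0.59   0.1336 0.1449] phi 42.9 w 0.0556 shift [-0.395 -0.138  0.015] turn [ 0.001 -0.001 -0.   ]
```

```bash
python3 -m pendant '[[1,-0.39,-0.14,0,0,0,0],[1,-0.39,-0.14,0,0,0,0],[1,-0.39,-0.14,0,0,0,0],[1,-0.39,-0.14,0,0,0,0]]'; python3 -m pendant '[[1,0,0,0.15,0,0,0],[1,0,0,0.28,0,0,0],[1,0,0,0.28,0,0,0]]'; python3 - <<'E'
from h import *
t=cam("top"); s=cam("scene"); w=cam("wrist")
a=s["pixels"][150:330,290:470]; b=t["pixels"][200:350,245:400]
g=np.hstack([cv2.resize(a,(400,400)),cv2.resize(b,(400,400))]); cv2.imwrite("pics/m1.png",g[:,:,::-1])
cv2.imwrite("pics/w2.png",w["pixels"][:,:,::-1])
E
```

```text
time: 4.45
ee_pos: [0.475, 0.0839, 0.1428]
eef_rot: [0.931, 0.366, 0.0, 0.0]
ft_force: [-0.3, 0.5, -0.3]
width: 0.0558
grip_force: 12.0
time: 4.82
ee_pos: [0.4737, 0.0848, 0.0566]
eef_rot: [0.93, 0.367, -0.002, -0.002]
ft_force: [1.1, -0.4, 0.9]
width: 0.0556
grip_force: 12.0
```

View pics/m1.png

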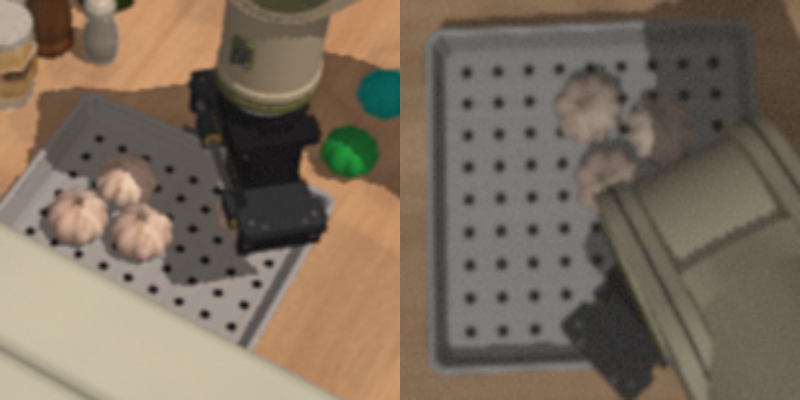

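The picture shows the three floor bulbs undisturbed (right panel: A at (588,105), B at (660,128), C at (607,180)), with the fourth held over the near-right corner. I'll lower it gently.

```bash
python3 -m pendant '[[1,0,0,0.012,0,0,0],[1,0,0,0.024,0,0,0],[1,0,0,0.024,0,0,0]]'; python3 - <<'E'
from h import *
t=cam("top"); s=cam("scene")
T=lambda x,y:(245+(x-400)/2.581,200+y/2.667); S=lambda x,y:(290+x/2.222,150+y/2.222)
for n,a,b in (("A",(588,105),(77,217)),("B",(660,128),(126,180)),("C",(607,180),(140,233))):
  print(n,onz(t,*T(*a),.039).round(4),onz(s,*S(*b),.039).round(4),tri(t,T(*a),s,S(*b)))
E
```

```text
time: 5.35
ee_pos: [0.4749, 0.084, 0.0518]
eef_rot: [0.931, 0.366, 0.0, 0.0]
ft_force: [-0.6, 0.1, -0.6]
width: 0.0556
grip_force: 12.0
A [0.6139 0.1586 0.039 ] [0.6111 0.1634 0.039 ] (array([0.6148249 , 0.1586256 , 0.03116504]), np.float64(0.00118454799023955))
B [0.5944 0.0979 0.039 ] [0.5946 0.1001 0.039 ] (array([0.59536558, 0.09788084, 0.03586105]), np.float64(0.0007790197974702187))
C [0.5519 0.1427 0.039 ] [0.5507 0.1478 0.039 ] (array([0.55310034, 0.14283333, 0.03129759]), np.float64(0.00033296647254620683))
```

```bash
python3 -m pendant '[[1,0,0,0.01,0,0,0],[1,0,0,0.02,0,0,0],[1,0,0,0.02,0,0,0]]';python3 -m pendant '[[1,0,0,0.007,0,0,0],[1,0,0,0.013,0,0,0],[1,0,0,0.013,0,0,0]]'
```

```text
time: 5.82
ee_pos: [0.4746, 0.0841, 0.0454]
eef_rot: [0.931, 0.366, -0.0, -0.0]
ft_force: [-0.1, 0.2, -0.4]
width: 0.0556
grip_force: 12.0
time: 6.2
ee_pos: [0.4751, 0.0852, 0.0425]
eef_rot: [0.93, 0.366, 0.0, -0.0]
ft_force: [-3.8, 3.4, 7.6]
width: 0.0553
grip_force: 12.0
```

```bash
python3 -m pendant '[[-1,0,0,0,0,0,0],[-1,0,0,0,0,0,0],[-1,0,0,0,0,0,0],[-1,0,0,0,0,0,0],[-1,0,0,-0.1,0,0,0],[-1,0,0,-0.25,0,0,0],[-1,0,0,-0.35,0,0,0],[-1,0,0,-0.35,0,0,0]]'; python3 go.py 0.612 0.160 0.145 43; python3 -c "
from h import *
print(np.round(r.read_state()['joint_positions'],2))"
```

```text
time: 7.2
ee_pos: [0.4762, 0.0843, 0.149]
eef_rot: [0.931, 0.366, 0.002, 0.001]
ft_force: [0.4, -0.3, -0.4]
width: 0.087
grip_force: 0.0
t 7.2 pos [0.4762 0.0843 0.149 ] phi 42.9 w 0.087 shift [0.503 0.123 0.015] turn [ 0.002 -0.001 -0.001]
[ 0.44  0.16 -0.75  1.91  0.12  1.12 -1.18]
```

```bash
python3 -m pendant '[[-1,0.507,0.125,0,0,0,0],[-1,0.507,0.125,0,0,0,0],[-1,0.507,0.125,0,0,0,0],[-1,0.507,0.125,0,0,0,0],[-1,0.507,0.125,0.1,0,0,0]]'; python3 go.py 0.613 0.160 0.042 43
python3 - <<'E'
from h import *
t=cam("top"); w=cam("wrist")
b=t["pixels"][200:350,245:400]
g=np.hstack([cv2.resize(w["pixels"][:300],(480,225)),cv2.resize(b,(232,225))]); cv2.imwrite("pics/m2.png",g[:,:,::-1])
E
```

```text
time: 7.82
ee_pos: [0.6122, 0.1608, 0.1174]
eef_rot: [0.931, 0.366, 0.001, 0.0]
ft_force: [0.4, -0.7, 0.1]
width: 0.0872
grip_force: 0.0
t 7.83 pos [0.6122 0.1608 0.1174] phi 43.0 w 0.0872 shift [-0.     0.003  0.251] turn [ 0.001 -0.001 -0.   ]
```

View pics/m2.png

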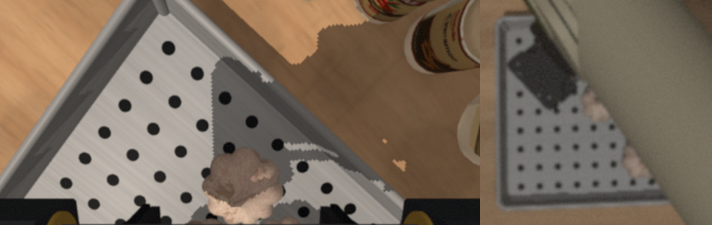

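The wrist view shows bulb A centred between the open fingers, near (243,185). I'll go down and grasp it.

```bash
python3 -m pendant '[[-1,0,0,0.12,0,0,0],[-1,0,0,0.22,0,0,0],[-1,0,0,0.25,0,0,0],[1,0,0,0.25,0,0,0],[1,0,0,0.25,0,0,0],[1,0,0,0.25,0,0,0],[1,0,0,0.25,0,0,0]]' 12; python3 -m pendant '[[1,0,0,-0.08,0,0,0],[1,0,0,-0.08,0,0,0]]';python3 go.py 0.612 0.222 0.066 43
```

```text
time: 8.8
ee_pos: [0.6122, 0.1604, 0.0426]
eef_rot: [0.931, 0.366, 0.001, 0.0]
ft_force: [-0.7, 0.6, 3.7]
width: 0.0573
grip_force: 12.0
time: 9.05
ee_pos: [0.6128, 0.1608, 0.0676]
eef_rot: [0.931, 0.366, 0.002, 0.0]
ft_force: [0.1, 0.1, -1.0]
width: 0.0569
grip_force: 12.0
t 9.05 pos [0.6128 0.1608 0.0676] phi 43.0 w 0.0569 shift [ 0.137 -0.151  0.006] turn [ 0.001 -0.001 -0.   ]
```

```bash
python3 -m pendant '[[1,0.137,-0.15,0,0,0,0],[1,0.137,-0.15,0,0,0,0],[1,0.137,-0.15,0.05,0,0,0],[1,0.137,-0.15,0.08,0,0,0],[1,0.137,-0.15,0.083,0,0,0]]'; python3 go.py 0.612 0.222 0.0425 43
```

```text
time: 9.68
ee_pos: [0.6111, 0.2199, 0.0399]
eef_rot: [0.931, 0.365, -0.001, 0.0]
ft_force: [-2.7, -1.4, 6.5]
width: 0.0569
grip_force: 12.0
t 9.68 pos [0.6111 0.2199 0.0399] phi 42.9 w 0.0569 shift [ 0.007 -0.003 -0.009] turn [ 0.     0.001 -0.001]
```

```bash
python3 -m pendant '[[-1,0,0,0,0,0,0],[-1,0,0,0,0,0,0],[-1,0,0,0,0,0,0],[-1,0,0,0,0,0,0],[-1,0,0,-0.1,0,0,0],[-1,0,0,-0.25,0,0,0],[-1,0,0,-0.35,0,0,0],[-1,0,0,-0.35,0,0,0]]'; python3 go.py 0.552 0.145 0.145 -16
```

```text
time: 10.68
ee_pos: [0.6124, 0.222, 0.1488]
eef_rot: [0.931, 0.366, 0.002, 0.0]
ft_force: [-0.7, -0.5, 0.5]
width: 0.087
grip_force: 0.0
t 10.68 pos [0.6124 0.222  0.1488] phi 42.9 w 0.087 shift [-0.322  0.051  0.011] turn [-0.    -0.002  0.491]
```

```bash
python3 -m pendant '[[-1,-0.322,0.051,0,0,0,0.49],[-1,-0.322,0.051,0,0,0,0.49],[-1,-0.322,0.051,0,0,0,0.49],[-1,-0.322,0.051,0,0,0,0.49],[-1,-0.322,0.051,0,0,0,0.49],[-1,-0.322,0.051,0,0,0,0.49],[-1,-0.322,0.051,0.05,0,0,0.49]]'; python3 go.py 0.552 0.145 0.042 -16
python3 - <<'E'
from h import *
t=cam("top"); w=cam("wrist")
print(r.read_state()['joint_positions'])
b=t["pixels"][200:350,245:400]
g=np.hstack([cv2.resize(w["pixels"][:300],(480,225)),cv2.resize(b,(232,225))]); cv2.imwrite("pics/m3.png",g[:,:,::-1])
E
```

```text
time: 11.55
ee_pos: [0.5512, 0.1443, 0.1305]
eef_rot: [0.99, -0.138, 0.001, -0.0]
ft_force: [0.8, 0.3, -0.4]
width: 0.0872
grip_force: 0.0
t 11.55 pos [0.5512 0.1443 0.1305] phi -15.8 w 0.0872 shift [ 0.002 -0.003  0.295] turn [-0.    -0.001  0.001]
[ 0.15186544  0.35572079 -0.58419382  1.71784919  0.21284087  1.13577367
 -2.3396925 ]
```

View pics/m3.png

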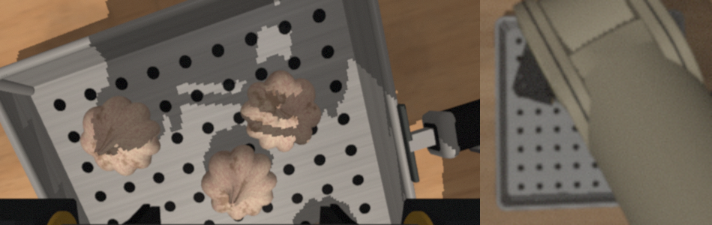

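The wrist view shows C centred between the fingers near (238,180), A moved clear at (122,135), and B at (282,112) clear of the right finger. I'll descend.

```bash
python3 -m pendant '[[-1,0,0,0.12,0,0,0],[-1,0,0,0.24,0,0,0],[-1,0,0,0.29,0,0,0],[1,0,0,0.29,0,0,0],[1,0,0,0.29,0,0,0],[1,0,0,0.29,0,0,0],[1,0,0,0.29,0,0,0]]' 12; python3 -m pendant '[[1,0,0,-0.08,0,0,0],[1,0,0,-0.08,0,0,0]]';python3 go.py 0.478 0.217 0.066 -16
```

```text
time: 12.52
ee_pos: [0.5515, 0.1443, 0.0449]
eef_rot: [0.99, -0.138, 0.001, -0.0]
ft_force: [-0.9, 0.1, 4.4]
width: 0.0579
grip_force: 12.0
time: 12.78
ee_pos: [0.5521, 0.1447, 0.0697]
eef_rot: [0.99, -0.138, 0.002, -0.001]
ft_force: [0.1, 0.4, -0.0]
width: 0.0575
grip_force: 12.0
t 12.78 pos [0.5521 0.1447 0.0697] phi -15.9 w 0.0575 shift [-0.303 -0.165  0.012] turn [-0.001 -0.001  0.001]
```

```bash
python3 -m pendant '[[1,-0.3,-0.147,0,0,0,0],[1,-0.3,-0.147,0,0,0,0],[1,-0.3,-0.147,0.03,0,0,0],[1,-0.3,-0.147,0.07,0,0,0],[1,-0.3,-0.147,0.08,0,0,0],[1,-0.3,-0.147,0.08,0,0,0]]'; python3 go.py 0.478 0.212 0.0425 -16
```

```text
time: 13.52
ee_pos: [0.4771, 0.2102, 0.0436]
eef_rot: [0.99, -0.139, -0.0, 0.0]
ft_force: [-2.7, -0.6, 6.9]
width: 0.0578
grip_force: 12.0
t 13.53 pos [0.4771 0.2102 0.0436] phi -16.0 w 0.0578 shift [ 0.001 -0.007  0.004] turn [0. 0. 0.]
```

```bash
python3 -m pendant '[[-1,0,0,0,0,0,0],[-1,0,0,0,0,0,0],[-1,0,0,0,0,0,0],[-1,0,0,0,0,0,0],[-1,0,0,-0.1,0,0,0],[-1,0,0,-0.25,0,0,0],[-1,0,0,-0.45,0,0,0],[-1,0,0,-0.45,0,0,0]]'; python3 go.py 0.5466 -0.052 0.18 92
```

```text
time: 14.52
ee_pos: [0.4786, 0.2126, 0.1835]
eef_rot: [0.99, -0.138, 0.004, -0.002]
ft_force: [0.8, 0.3, 0.5]
width: 0.0866
grip_force: 0.0
t 14.53 pos [0.4786 0.2126 0.1835] phi -15.9 w 0.0866 shift [0.459 0.786 0.011] turn [ 0.002 -0.004 -0.899]
```

```bash
python3 -m pendant '[[-1,0.459,0.786,0,0,0,-0.6],[-1,0.459,0.786,0,0,0,-0.6],[-1,0.459,0.786,0,0,0,-0.6],[-1,0.459,0.786,0,0,0,-0.6],[-1,0.459,0.786,0,0,0,-0.6],[-1,0.459,0.786,0,0,0,-0.6],[-1,0.459,0.786,0,0,0,-0.6],[-1,0.459,0.786,0,0,0,-0.6]]'; python3 -m pendant '[[-1,0,0,0,0,0,-0.3],[-1,0,0,0,0,0,-0.3],[-1,0,0,0,0,0,-0.3],[-1,0,0,0,0,0,-0.3],[-1,0,0,0,0,0,-0.3]]'; python3 go.py 0.5466 -0.052 0.18 92
python3 - <<'E'
from h import *
t=cam("top"); w=cam("wrist"); s=cam("scene")
g=np.hstack([cv2.resize(w["pixels"],(400,300)),cv2.resize(t["pixels"][195:345,245:445],(400,300))])
h=np.hstack([cv2.resize(s["pixels"][140:290,280:480],(400,300)),np.zeros((300,400,3),np.uint8)])
cv2.imwrite("pics/m4.png",np.vstack([g,h])[:,:,::-1])
E
```

```text
time: 15.52
ee_pos: [0.544, -0.0533, 0.178]
eef_rot: [0.882, 0.471, -0.0, -0.0]
ft_force: [-0.9, -0.4, -0.7]
width: 0.0875
grip_force: 0.0
time: 16.15
ee_pos: [0.5442, -0.0531, 0.1785]
eef_rot: [0.695, 0.719, -0.0, -0.0]
ft_force: [0.0, 0.0, 0.2]
width: 0.0873
grip_force: 0.0
t 16.15 pos [ 0.5442 -0.0531  0.1785] phi 92.0 w 0.0873 shift [ 0.003  0.008 -0.005] turn [-0. -0. -0.]
```

View pics/m4.png

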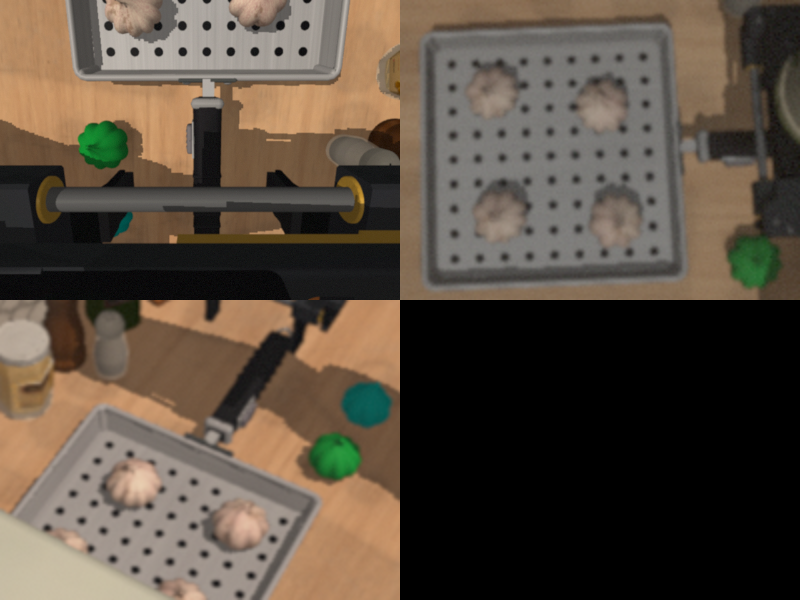

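The pictures show all four bulbs upright on the floor and well apart, about 55 px (~12 cm) between neighbours. The handle is untouched: in the wrist panel the grip is at x 194–221, the button at (190,138), and the ferrule front at y≈97. I'll measure the button.

```bash
python3 - <<'E'
from h import *
w=cam("wrist"); k=1.6
print("ferrule front L/R",onz(w,193*k,98*k,.059),onz(w,221*k,98*k,.059))
print("grip L/R at 150",onz(w,194.5*k,160*k,.059),onz(w,221*k,160*k,.059))
print("button ends",onz(w,190*k,123*k,.052),onz(w,190*k,154*k,.052))
hsv=cv2.cvtColor(w["pixels"],cv2.COLOR_RGB2HSV)
print(hsv[221,290:365,2]); print(hsv[180:270,303,2])
E
```

```text
ferrule front L/R [ 0.5370471  -0.00223875  0.059     ] [ 0.56506769 -0.00120927  0.059     ]
grip L/R at 150 [ 0.5406074  -0.06680148  0.059     ] [ 0.56869585 -0.06577355  0.059     ]
button ends [ 0.53452112 -0.02855166  0.052     ] [ 0.5354569  -0.06228258  0.052     ]
[200 200 198 193 191 190 187 181 153 126 120 120 124 119 114 104 111 144
 149 115  75  46  30  27  26  31  34  32  35  39  39  35  34  33  36  32
  28  18  18  22  19  18  17  24  19  19  18  19  19  16  19  20  19  20
  14  16  15  12  21  17  18  22  20  54  97 111 112 113 113 115 114 114
 115 114 117]
[201 201 200 200 201 200 198 201 199 199 199 200 201 201 199 204 192 148
  84  65  86 101 109 116 118 114 115 117 119 118 120 119 120 118 119 119
 120 121 118 118 119 119 117 118 120 120 120 118 119 119 119 118 118 117
 117 117 121 119 118 119 120 121 118 114 109 123 164 189 193 190 189 190
 191 191 193 189 190 192 188 189 188 187 187 186 185 183 184 184 186 185]
```

```bash
python3 -m pendant '[[-1,0.02,0.013,0,0,0,0],[-1,0.02,0.013,0.15,0,0,0],[-1,0.02,0.013,0.3,0,0,0],[-1,0.02,0.013,0.4,0,0,0],[-1,0.02,0.013,0.455,0,0,0],[-1,0.02,0.013,0.455,0,0,0],[-1,0.02,0.013,0.455,0,0,0]]'; python3 go.py 0.548 -0.047 0.042 92
```

```text
time: 17.23
ee_pos: [0.549, -0.047, 0.0437]
eef_rot: [0.694, 0.72, 0.001, 0.001]
ft_force: [-0.2, -0.4, 0.1]
width: 0.0869
grip_force: 0.0
t 17.23 pos [ 0.549  -0.047   0.0437] phi 92.1 w 0.0869 shift [-0.    -0.003  0.006] turn [0.001 0.    0.001]
```

```bash
python3 -m pendant '[[0,0,-0.003,0.005,0,0,0],[0,0,-0.003,0.005,0,0,0],[0,0,-0.003,0.005,0,0,0],[0.1,0,-0.003,0.005,0,0,0],[0.1,0,-0.003,0.005,0,0,0]]' 4; python3 -m pendant '[[1,0,0,0,0,0,0],[1,0,0,0,0,0,0]]' 4
```

```text
time: 17.85
ee_pos: [0.5472, -0.0471, 0.041]
eef_rot: [0.694, 0.72, -0.0, 0.0]
ft_force: [-0.3, -0.1, -0.4]
width: 0.0455
grip_force: 0.0
time: 18.1
ee_pos: [0.5476, -0.0471, 0.041]
eef_rot: [0.694, 0.72, 0.0, 0.0]
ft_force: [3.1, 0.7, -1.0]
width: 0.0374
grip_force: 4.0
```

```bash
python3 -m pendant '[[1,0,0.006,0,0,0,0],[1,0,0.012,0,0,0,0],[1,0,0.012,0,0,0,0],[1,0,0.012,0,0,0,0]]' 15
```

```text
time: 18.6
ee_pos: [0.5487, -0.047, 0.0407]
eef_rot: [0.694, 0.72, -0.002, -0.001]
ft_force: [-9.9, -0.2, 8.7]
width: 0.0307
grip_force: 15.0
```

```bash
python3 -m pendant '[[1,0,-0.003,-0.003,0,0,0],[1,0,-0.006,-0.005,0,0,0],[1,0,-0.006,-0.005,0,0,0]]' 20
```

```text
time: 18.98
ee_pos: [0.5484, -0.0469, 0.0419]
eef_rot: [0.694, 0.72, -0.0, -0.001]
ft_force: [1.0, 1.9, -9.6]
width: 0.031
grip_force: 20.0
```

```bash
python3 -m pendant '[[1,0,0,0.0025,0,0,0],[1,-0.02,0,0.0025,0,0,0],[1,-0.04,0,0.0025,0,0,0],[1,-0.06,0,0.0025,0,0,0],[1,-0.08,0,0.0025,0,0,0],[1,-0.1,0,0.0025,0,0,0],[1,-0.1,0,0.0025,0,0,0]]'
```

```text
time: 19.85
ee_pos: [0.5501, -0.0785, 0.0417]
eef_rot: [0.694, 0.72, -0.0, 0.0]
ft_force: [-1.7, -2.7, -8.8]
width: 0.0305
grip_force: 20.0
```

```bash
cat > chk.py <<'E'
from h import *
t=cam("top"); g=lambda p:cv2.cvtColor(p,cv2.COLOR_BGR2GRAY).astype(np.float32)
a=g(cv2.imread("pics/top0.png"));b=g(np.ascontiguousarray(t["pixels"][:,:,::-1]))
for sl in (np.s_[290:350,248:345],np.s_[205:300,248:300]):  # near-left parts of the pan, no bulbs at start
    print("pan shift px",cv2.phaseCorrelate(a[sl],b[sl],cv2.createHanningWindow(a[sl].shape[::-1],cv2.CV_32F)))
cv2.imwrite("pics/last.png",t["pixels"][:,:,::-1])
E
python3 chk.py; python3 -m pendant '[[1,0,0,0.002,0,0,0]]'
```

```text
pan shift px ((-0.29705144464224276, -0.07558362831273513), 0.6003646341959635)
pan shift px ((0.17220546773420864, -0.19393440498406989), 0.642452037996716)
time: 20.02
ee_pos: [0.5502, -0.0777, 0.0412]
eef_rot: [0.694, 0.72, -0.0, 0.0]
ft_force: [-0.8, -2.2, -8.5]
width: 0.0307
grip_force: 20.0
```

```bash
python3 -m pendant '[[1,-0.03,0,0.002,0,0,0],[1,-0.06,0,0.002,0,0,0],[1,-0.09,0,0.002,0,0,0],[1,-0.12,0,0.002,0,0,0],[1,-0.15,0,0.002,0,0,0],[1,-0.15,0,0.002,0,0,0]]'; python3 -m pendant '[[1,-0.02,0,0,0,0,0],[1,-0.04,0,0,0,0,0],[1,-0.06,0,0,0,0,0],[1,-0.08,0,0,0,0,0],[1,-0.08,0,0,0,0,0]]'; python3 chk.py
```

```text
time: 20.78
ee_pos: [0.5517, -0.1235, 0.0409]
eef_rot: [0.694, 0.72, -0.0, 0.0]
ft_force: [-4.9, -2.7, -1.3]
width: 0.0307
grip_force: 20.0
time: 21.4
ee_pos: [0.5524, -0.147, 0.0409]
eef_rot: [0.694, 0.72, -0.0, 0.0]
ft_force: [-5.8, -1.8, -1.6]
width: 0.0308
grip_force: 20.0
pan shift px ((-0.26549685050053995, -0.028228288096247667), 0.6123030236562093)
pan shift px ((0.1112139049559886, -0.038129970715154116), 0.5966472695639105)
```

```bash
python3 -m pendant '[[1,-0.012,-0.003,0,0,0,0],[1,-0.024,-0.003,0,0,0,0],[1,-0.024,-0.003,0,0,0,0]]'; python3 -m pendant '[[1,-0.004,0,0,0,0,0],[1,-0.008,0,0,0,0,0],[1,-0.008,0,0,0,0,0]]'
```

```text
time: 21.82
ee_pos: [0.5526, -0.1539, 0.0409]
eef_rot: [0.694, 0.72, 0.0, 0.001]
ft_force: [-0.3, 0.4, -1.7]
width: 0.0309
grip_force: 20.0
time: 22.2
ee_pos: [0.5526, -0.1557, 0.0408]
eef_rot: [0.694, 0.72, 0.0, 0.0]
ft_force: [0.4, 1.9, -0.5]
width: 0.0312
grip_force: 20.0
```

```bash
python3 -m pendant '[[1,-0.003,0,0,0,0,0],[1,-0.003,0,0,0,0,0]]'; python3 -m pendant '[[1,-0.003,0,0,0,0,0],[1,-0.003,0,0,0,0,0]]'
```

```text
time: 22.45
ee_pos: [0.5526, -0.1566, 0.0408]
eef_rot: [0.694, 0.72, 0.0, 0.0]
ft_force: [0.4, 1.3, 0.9]
width: 0.0308
grip_force: 20.0
time: 22.7
ee_pos: [0.5526, -0.1575, 0.0408]
eef_rot: [0.694, 0.72, 0.0, 0.0]
ft_force: [1.0, 1.6, 1.8]
width: 0.0311
grip_force: 20.0
```

```bash
python3 -m pendant '[[1,-0.003,0,0,0,0,0],[1,-0.003,0,0,0,0,0]]'; python3 -m pendant '[[1,-0.003,0,0,0,0,0],[1,-0.003,0,0,0,0,0]]'; python3 chk.py
```

```text
time: 22.95
ee_pos: [0.5526, -0.1581, 0.0408]
eef_rot: [0.694, 0.72, 0.0, 0.0]
ft_force: [2.0, 3.4, 2.6]
width: 0.0306
grip_force: 20.0
time: 23.2
ee_pos: [0.5526, -0.1581, 0.0407]
eef_rot: [0.693, 0.721, 0.001, -0.0]
ft_force: [1.6, 5.7, 4.0]
width: 0.0311
grip_force: 20.0
pan shift px ((-0.24025209098067535, 0.023096053596436406), 0.583951123714447)
pan shift px ((0.2781667210528447, -0.019875164335054762), 0.6316314413223738)
```

```bash
python3 - <<'E'
from h import *
t=cam("top"); s=cam("scene")
g=np.hstack([cv2.resize(t["pixels"][195:345,245:445],(400,300)),cv2.resize(s["pixels"][120:270,280:480],(400,300))])
cv2.imwrite("pics/fin.png",g[:,:,::-1])
st=r.read_state();print(st["time"],st["ft_force"],st["width"],st["ee_pos"])
E
```

```text
23.35 [1.87606135 6.19400167 3.35564715] 0.03065902772996103 [ 0.55260671 -0.15813578  0.04071706]
```

View pics/fin.png

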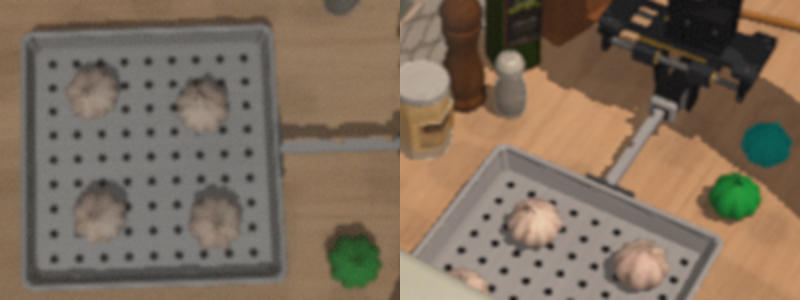

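The final picture shows four bulbs spread on the pan floor at (92,92), (202,104), (100,215) and (215,220). The bare bar is drawn out, the grip is still held, and nothing else has moved. I'm handing the job in.

```bash
python3 -c "
from bench import r
print(r.close_job())"
```

```text
the job is handed in; nothing more can be done
None
```

The four garlic bulbs stand upright on the pan floor about 12 cm apart centre to centre, the handle is drawn to its end stop with the button squeezed and still gripped, the pan has not visibly shifted (within about 0.6 mm), and the job is handed in (no verdict was returned).

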